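Draw the slip plate out from under a carton of key blanks and dock it

ROBOT

A 7-joint arm with a two-finger parallel gripper is mounted at the origin on a cart in front of the work surface, level with it; the furniture and walls round the work are solid. World frame = base frame: x ahead of the robot, y to its left, z up, the work surface at z = 0. Lengths are in m, angles in rad, forces in N, time in s.
With the tool pointing down it reaches from about 0.4 to 0.9 m from the base axis. Payload 5.5 kg.
Tool frame: the origin (TCP) lies at the very end of the fingers, on their centre line; the grasp point (between the pads) lies 19 mm behind it (ctrl.hold_point_z is the distance from the TCP to the grasp point, in m); z points along the fingers, y is the line along which they close (so a half turn about z gives the same grasp; the last joint's range is limited). The gripper opens to 85 mm and grips with 20 to 120 N. Pads are 22 mm wide; open, the fingers measure 114 mm over their backs; the gripper's body (76 mm by 85 mm) begins 54 mm behind the grasp point. The pads swing forward as they close: fully open they stand 13 mm farther back than shut.
Start: joints at [-1.059, 0.501, -0.427, 1.55, 0.221, 1.138, -0.21], TCP at [0.16, 0.63, 0.231] pointing down, gripper open.
Joint ranges: [-2.88, 2.88], [-0.31, 2.03], [-1.54, 1.56], [0.2, 2.42], [-1.41, 4.55], [0.19, 2.02], [-2.57, 2.57]. Speed limits (rad/s): [2.57, 2.57, 3.14, 3.14, 3.14, 3.14, 3.14].

INTERFACE

Orientations are given as [roll, pitch, yaw] about the fixed x, y, z axes, in that order (R = Rz(yaw) Ry(pitch) Rx(roll)).
In Python, from cell import observe, eyes, order, ctrl gives the robot as it stands.
- The arm moves only by the tool drive_tool, never from a script. Its argument "series" is a list of rows, each a list of 5 numbers: the shift along the tool's x, y, z in m, then the turn about the tool's z in rad, then the closure, from -1 (fully open) to 1 (shut), so that 0 is half open. A call has 1 to 20 rows; each row shifts and turns the commanded pose from where the row before left it, along the tool's axes as they then stand; what a row does not reach is not made up. A row lasts 1/8 s, in which the tool goes at most 62.5 mm and 10.7 degrees, less where a joint would pass 70% of its speed; a pose out of reach is approached as far as the arm can. A call is refused whole if a number of a shift passes 0.0625 or a number of a turn 0.188, either way. A call with a gripper value outside its range is refused whole. The fingers move at their own pace and stop on an object; "newtons" is the grip in N (left out, the last holds). Time passes only in rows, so rows that do not move let the fingers close. It gives the time, the measured TCP pose, the force, the opening and the grip force at its end, in the units of the state.
- observe(): the state, without advancing time (a new reading comes with each control period).
- eyes.get_image(name): name is "side" or "top"; returns the picture (400x640x3 uint8, red, green, blue); there is no depth.
- eyes.camera_info(name): a dict with "intrinsics" (3x3 intrinsics, pixels), "distortion" ([k1, k2, p1, p2, k3] as OpenCV has them; the pictures are not rectified), "rvec" (rotation vector, rad) and "tvec" (3), from world to camera coordinates, as OpenCV has them. Camera axes: x right, y down, z forward; pixel columns grow to the right and rows downward; lengths in m; the calibration is good to about 2 mm. A picture is of the moment at which its call begins. camera_info takes no time and is no camera call.
- order.job_done(): hands the job in; it is judged then, once.
The state is a dict: "clock": time; "joints": joint angles; "qd": joint speeds; "joint_torque": joint torques, N m; "ee_pos": TCP position; "tcp_rot": TCP orientation; "force": force on the tool from outside, world axes, zero at the start; "ft_torque": the same for the moment, N m; "opening": finger opening in m; "grasp_force": force on a finger pad.
Only numpy, scipy, OpenCV 4.12 (cv2) and the standard library are available. Lean on these libraries where they do the work, as an engineer would, in place of code of your own. Each camera call takes 0.05 s, during which the arm holds its last target. There are 200 camera calls.

TASK

The flat plate with the red cup is under the tan carton: first set the oil bottle that stands in its way aside, upright, then draw that plate straight out so that the carton settles flat in its cradle, and slide the plate tail first fully home into the green dock. Keep the plate flat on the worktop all the way and never let it bump the bottle; do not lift, tip or pull the carton out of its cradle. Leave the white carton, its blue-cupped plate and the other things lying about where they are.

Things in the scene. Friction and masses are not known exactly. Their poses are not given: they have to be found in the camera images.
- tan_cradle: Fixed dark steel cradle round the tan carton. Origin: on the worktop, mid inside (inside 73 mm along x, 105 along y). Open front faces its own -x. Corner posts 30 mm high; the front two (outer face x = -40.5 mm) hold the carton back and leave a centred gap 74 mm wide through which the plate is drawn along -x. Side walls 16, rear bar 12 mm high, no floor; 135 mm wide over its flanges.
- white_cradle: A cradle of the same make, holding the white carton on the blue-cupped plate. Leave it alone; its plate's cup reaches 88 to 94 mm in front (-x) of this origin.
- red_plate: Plate to move: aluminium, 124 mm (x) x 66 (y) x 6, loose, 0.15 kg. Origin: middle of underside. Cup at its -x end, plain tail ends at x = +62 mm. At the start parallel to the tan cradle, origin 26 to 31 mm to -x of the cradle's; the carton stands on its tail half. Drawn 85 mm along the cradle's -x its tail is clear of the posts and the carton has dropped 6 mm to the worktop.
- red_cup (a point): Centre of the red plate's cup, half-way up its walls: 16 mm above the plate's underside, 40 mm to -x of its origin; axes as the plate's. Open-topped rectangular rim, inside 36 mm (x) by 58 mm (y), walls 4 mm thick; floor 6 mm, rim 26 mm above the worktop. Finger tips put into it can drag, push and turn the plate; spread along y against its side walls they hold its heading firmly.
- blue_plate: The other plate, the same but with a blue cup, under the white carton. Leave it.
- tan_carton: Tan carton of key blanks, 101 mm along its x, 68 mm along its y, 36 mm high, about 0.35 kg, loose; origin: middle of its underside. Its long side lies across the cradle (along the cradle's y).
- white_carton: White carton, 96 x 66 x 50 mm, on the blue-cupped plate in the white cradle. Origin: middle of its underside. Leave it.
- dock: Fixed green dock, a U open to its own -x. Origin: on the worktop between its rails. Rails 14 mm high, 74 mm apart inside, x = -36 to +36 mm, then flared lead-ins to x = -58 mm (mouth 90 mm wide). End stop face x = +36 mm. A plate fully home lies parallel, tail against the stop, its origin at x = -26 mm and cup centre at x = -66 mm.
- bottle: Upright white oil bottle with yellow label, body 39 x 39 mm, 104 mm high (150 with cap), loose, 0.11 kg; origin: middle of underside. It stands in front of the red cup, in the plate's way. Free room to set it down: the worktop at the right, about x = 0.47, y = -0.42 m in the world.
- bottle_cap (a point): Middle of the bottle's red cap and spout, a 23 x 24 mm wide grip from 104 to 150 mm above the bottle's foot; the point lies 125 mm above the foot.
- the_loupe: Black loupe, 36 mm across and high, standing between the fixtures. A bystander: leave it.
- padlock: Brass padlock lying flat, 76 x 48 x 15 mm, between the fixtures. A bystander: leave it.
There are look-alikes about, which are no part of the job. Leave any orange look-alike of the bottle alone.

How it is judged:
By the outcome, as a careful person would: the job done as asked, in the order asked, and still so for the second after the job is handed in, with the robot touching nothing.
It also fails if it takes over 67 s, if anything falls off the work surface, if the arm or the gripper's body presses on something with over 40 N, if the wrist force passes 120 N, or if a joint passes its speed limit or range.

## Working session

There is one attempt and no reset: what is moved stays moved. The work goes in short steps, Python scripts to look and compute and a tool call to move; the robot and the scene stay as the last step left them, time stands still between calls to the robot, and variables do not carry over. Pictures are saved under pics/ and viewed, at most 10 in all, crops included, and the job is handed in when it is done.

Besides the shell and the picture viewer there is one more tool, called after "Call:" in YAML: its name, and indented under it one key for each argument. drive_tool: Moves the arm, as the interface text tells. Its arguments: {"type":"object","properties":{"series":{"type":"array","items":{"type":"array","items":{"type":"number"}}},"newtons":{"type":"number"}},"required":["series"]}

```bash
mkdir -p pics; cat > h.py <<'E'
import numpy as np,cv2
from cell import observe,eyes,order,ctrl
def snap(n,f):
    im=eyes.get_image(n); cv2.imwrite('pics/'+f,im[:,:,::-1]); return im
def cam(n):
    c=eyes.camera_info(n); return [np.array(c[k],float) for k in('intrinsics','distortion','rvec','tvec')]
def world(n,px,z):
    K,D,r,t=cam(n); R=cv2.Rodrigues(r)[0]; t=t.ravel()
    p=cv2.undistortPoints(np.array(px,float).reshape(-1,1,2),K,D).reshape(-1,2)
    d=np.c_[p,np.ones(len(p))]@R; o=-R.T@t
    s=(np.array(z)-o[2])/d[:,2]; return o+d*s[:,None]
def pix(n,P):
    K,D,r,t=cam(n); return cv2.projectPoints(np.array(P,float).reshape(-1,1,3),r,t,K,D)[0].reshape(-1,2)
E
python3 - <<'E'
from h import *
print(observe(),ctrl.hold_point_z)
a=snap('top','top0.png');b=snap('side','side0.png')
for n in('top','side'):
    K,D,r,t=cam(n);print(n,-cv2.Rodrigues(r)[0].T@t.ravel())
E
```

```text
{'clock': 0.0, 'joints': array([-1.0587942 ,  0.50183793, -0.42678497,  1.55146768,  0.22079919,
        1.13833389, -0.21031788]), 'qd': array([-0.00133777, -0.00025351, -0.00111171, -0.00162917, -0.00114154,
       -0.00020408,  0.0006487 ]), 'joint_torque': array([-6.18206504e-04, -5.69521451e+01, -5.81604391e+00, -2.80926490e+01,
        1.07231530e-02,  1.21690487e-02,  4.66139426e-06]), 'ee_pos': array([0.15993093, 0.62928002, 0.23025769]), 'tcp_rot': array([-3.13960379e+00, -5.22380159e-05,  2.89282517e+00]), 'force': array([-0.08614975, -0.82923048, -0.93548089]), 'ft_torque': array([ 0.0212197 ,  0.09547698, -0.00114464]), 'grasp_force': 0.0, 'opening': 0.08543829011362258} 0.0187
top [ 0.36542959 -0.02163048  1.31983767]
side [ 0.08720279 -0.64078909  0.66076725]
```

View pics/top0.png

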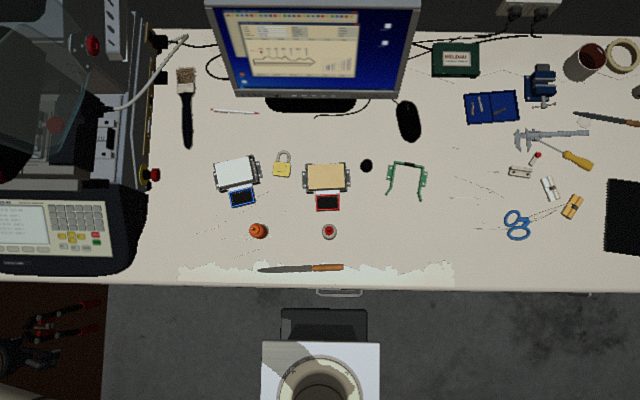

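View pics/side0.png

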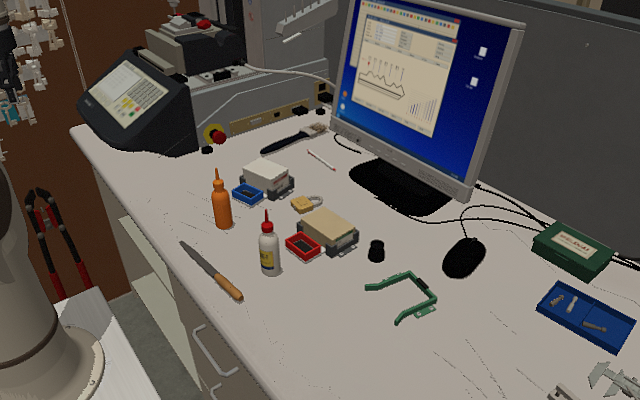

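The top picture shows two bottles: white with a red cap at (329,231), and orange at (258,230). The white one is meant, because it stands in front of the red cup at (327,202) with the tan carton behind it. The dock is at (407,178). I'll enlarge both views to confirm.

```bash
python3 - <<'E'
import cv2
a=cv2.imread('pics/top0.png')[145:245,290:440]; cv2.imwrite('pics/c1.png',cv2.resize(a,None,fx=5,fy=5,interpolation=cv2.INTER_CUBIC))
a=cv2.imread('pics/side0.png')[190:340,240:450]; cv2.imwrite('pics/c2.png',cv2.resize(a,None,fx=3.8,fy=3.8,interpolation=cv2.INTER_CUBIC))
E
```

```text
(no output)
```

View pics/c1.png

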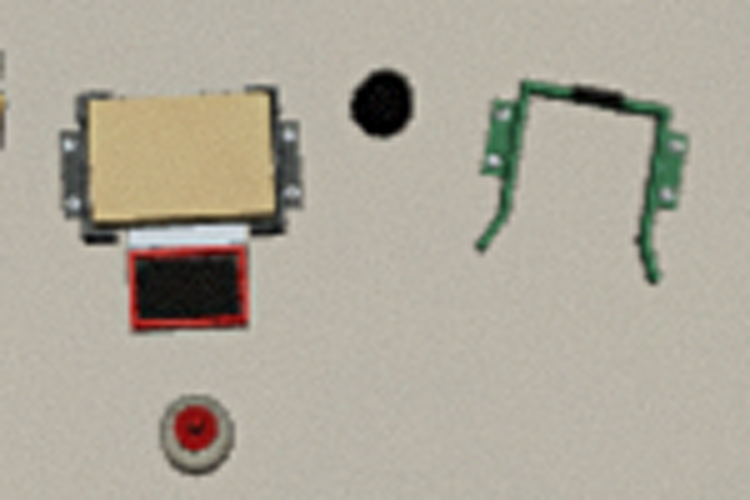

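View pics/c2.png

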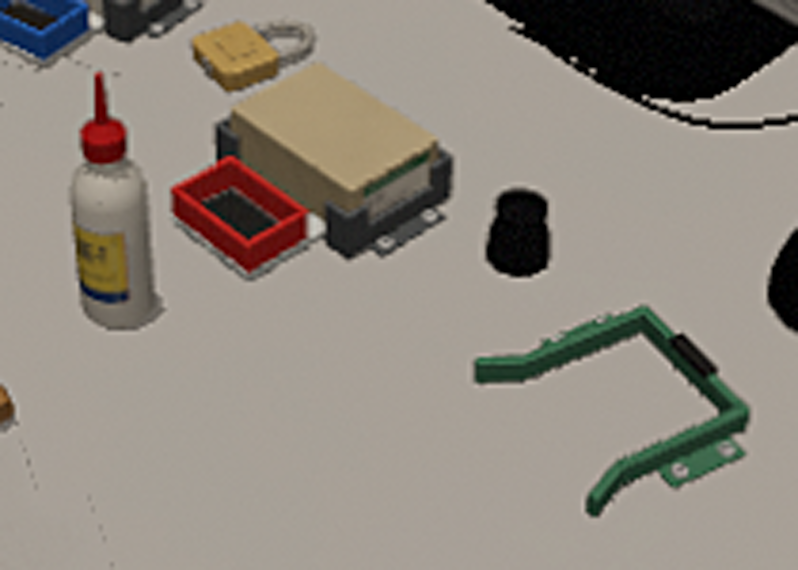

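The crops show the white bottle with its yellow label (cap at 329,231), with the red cup behind it at the tan carton. The dock opens towards the robot and is turned slightly. Next I'll measure by colour.

```bash
python3 - <<'E'
from h import *
np.set_printoptions(precision=4,suppress=True)
f=lambda L:[(290+(u+.5)/5-.5,145+(v+.5)/5-.5) for u,v in L]
W=lambda L,z:world('top',f(L),[z]*len(L))
g=lambda L:[(240+(u+.5)/3.8-.5,190+(v+.5)/3.8-.5) for u,v in L]
S=lambda L,z:world('side',g(L),[z]*len(L))
def rect(n,P):
    P=P[:,:2];print(n,P.tolist() and P.round(4).tolist(),'c',P.mean(0),'edges',np.linalg.norm(np.roll(P,-1,0)-P,axis=1), 'ang',[np.degrees(np.arctan2(*(np.roll(P,-1,0)-P)[i][::-1])).round(1) for i in range(4)])
rect('rim top',W([(130,252),(246,248),(246,325),(133,329)],.026))
rect('rim side',S([(232,157),(307,211),(249,240),(172,185)],.026))
rect('carton top',W([(89,99),(270,94),(273,215),(93,221)],.042))
rect('carton side',S([(317,64),(440,143),(353,195),(231,110)],.042))
rect('dock screws',W([(503,114),(493,160),(668,194),(684,146)],.004))
rect('dock outer back, top',W([(522,80),(672,106)],.014))
rect('dock outer back, side',S([(643,305),(750,409)],.014))
rect('dock flare ends outer',W([(477,248),(655,284)],.014))
rect('flare side',S([(476,362),(594,505)],.014))
im=cv2.cvtColor(cv2.imread('pics/top0.png'),cv2.COLOR_BGR2HSV)
m=(((im[...,0]<8)|(im[...,0]>172))&(im[...,1]>140)&(im[...,2]>70)).astype(np.uint8)
for y0,y1 in((190,215),(220,245)):
    y,x=np.nonzero(m[y0:y1,310:350]);pts=np.c_[x+310,y+y0]
    if y0==190:
        P=world('top',pts,[.026]*len(pts))[:,:2]; print(cv2.minAreaRect((P*1000).astype(np.float32)))
    else: print('cap',pts.mean(0),world('top',[pts.mean(0)],[.118]))
c=cv2.cvtColor(cv2.imread('pics/side0.png'),cv2.COLOR_BGR2HSV)
print('cap side (base of cone/collar centre)',S([(104,139)],.113))
print('bottle foot side',S([(122,326)],0), S([(98,73)],.150),'loupe',W([(383,100)],.036))
gm=((im[...,0]>50)&(im[...,0]<95)&(im[...,1]>80)&(im[...,2]>50)).astype(np.uint8)
y,x=np.nonzero(gm[155:210,380:432]);P=world('top',np.c_[x+380,y+155],[.014]*len(x))
np.save('green.npy',P[:,:2]);print(len(P),P.min(0),P.max(0))
E
```

```text
rim top [[0.5467, 0.0209], [0.55, -0.0432], [0.5072, -0.0439], [0.5039, 0.0183]] c [ 0.5269 -0.012 ] edges [0.0642 0.0428 0.0623 0.0429] ang [np.float64(-87.0), np.float64(-179.1), np.float64(93.1), np.float64(3.5)]
rim side [[0.5466, 0.017], [0.5506, -0.0458], [0.512, -0.0455], [0.5062, 0.0175]] c [ 0.5288 -0.0142] edges [0.0629 0.0386 0.0632 0.0404] ang [np.float64(-86.3), np.float64(179.5), np.float64(95.3), np.float64(-0.7)]
carton top [[0.6293, 0.0449], [0.6338, -0.0549], [0.5662, -0.0575], [0.5612, 0.041]] c [ 0.5976 -0.0066] edges [0.0999 0.0676 0.0986 0.0682] ang [np.float64(-87.4), np.float64(-177.8), np.float64(92.9), np.float64(3.2)]
carton side [[0.6254, 0.04], [0.6319, -0.0607], [0.5661, -0.0656], [0.5598, 0.0351]] c [ 0.5958 -0.0128] edges [0.1009 0.0659 0.1009 0.0658] ang [np.float64(-86.3), np.float64(-175.7), np.float64(93.6), np.float64(4.2)]
dock screws [[0.6325, -0.1882], [0.6059, -0.1825], [0.5881, -0.2813], [0.6158, -0.2907]] c [ 0.6106 -0.2356] edges [0.0272 0.1004 0.0293 0.1038] ang [np.float64(167.9), np.float64(-100.2), np.float64(-18.7), np.float64(80.8)]Traceback (most recent call last):
  File "<stdin>", line 14, in <module>
  File "<stdin>", line 8, in rect
IndexError: index 2 is out of bounds for axis 0 with size 2
```

```bash
python3 - <<'E'
from h import *
np.set_printoptions(precision=4,suppress=True)
f=lambda L:[(290+(u+.5)/5-.5,145+(v+.5)/5-.5) for u,v in L]
W=lambda L,z:world('top',f(L),[z]*len(L))[:,:2]
g=lambda L:[(240+(u+.5)/3.8-.5,190+(v+.5)/3.8-.5) for u,v in L]
S=lambda L,z:world('side',g(L),[z]*len(L))[:,:2]
print('dock back outer',W([(522,80),(672,106)],.014),S([(643,305),(750,409)],.014))
print('flare',W([(477,248),(655,284)],.014),S([(476,362),(594,505)],.014))
im=cv2.cvtColor(cv2.imread('pics/top0.png'),cv2.COLOR_BGR2HSV)
m=(((im[...,0]<8)|(im[...,0]>172))&(im[...,1]>140)&(im[...,2]>70)).astype(np.uint8)
for y0,y1 in((190,215),(220,245)):
    y,x=np.nonzero(m[y0:y1,310:350]);pts=np.c_[x+310,y+y0].astype(float)
    if y0==190:
        P=world('top',pts,[.026]*len(pts))[:,:2]; print(cv2.minAreaRect((P*1000).astype(np.float32)))
    else: print('cap',pts.mean(0),world('top',[pts.mean(0)],[.118]))
print('cap side',S([(104,139)],.113),'foot front',S([(122,326)],0),'tip',S([(98,73)],.150),'loupe',W([(383,100)],.036))
# dock inner edges at z=.014 : model fit of green pixels with local rails
from scipy.optimize import minimize
gm=((im[...,0]>50)&(im[...,0]<95)&(im[...,1]>80)&(im[...,2]>40)).astype(np.uint8)
y,x=np.nonzero(gm[155:210,380:432]); px=np.c_[x+380,y+155].astype(float)
P=world('top',px,[.012]*len(px))[:,:2]
def res(p,pr=0):
    c,s=np.cos(p[2]),np.sin(p[2]);L=(P-p[:2])@np.array([[c,-s],[s,c]])
    seg=[((-36,40),(39,40)),((-36,-40),(39,-40)),((39,-40),(39,40)),((-36,40),(-58,48)),((-36,-40),(-58,-48))]
    D=[]
    for a,b in seg:
        a=np.array(a)/1e3;b=np.array(b)/1e3;t=np.clip((L-a)@(b-a)/((b-a)@(b-a)),0,1)
        D.append(np.linalg.norm(L-a-t[:,None]*(b-a),axis=1))
    d=np.min(D,0);return np.minimum(d,.008).sum()
for a in(-.1,-.2,-.3):
    r=minimize(res,[.61,-.235,a],method='Nelder-Mead',options=dict(xatol=1e-5,fatol=1e-6,maxiter=2000));print(len(P),r.x,np.degrees(r.x[2]),r.fun/len(P))
E
```

```text
dock back outer [[ 0.6502 -0.1976]
 [ 0.6367 -0.2821]] [[ 0.6484 -0.2011]
 [ 0.6352 -0.2844]]
flare [[ 0.554  -0.1723]
 [ 0.5355 -0.2715]] [[ 0.5533 -0.178 ]
 [ 0.5335 -0.2797]]
((527.7007446289062, -11.059833526611328), (44.417938232421875, 60.86609649658203), 1.241179347038269)
cap [328.5357 230.0357] [[ 0.4444 -0.017   0.118 ]]
cap side [[ 0.4428 -0.0228]] foot front [[ 0.4369 -0.0347]] tip [[ 0.4447 -0.0193]] loupe [[ 0.6327 -0.1177]]
219 [ 0.6021 -0.232  -0.168 ] -9.625629129561158 0.003072901214056086
219 [ 0.6021 -0.232  -0.168 ] -9.6240549717797 0.0030729085213506246
219 [ 0.6021 -0.232  -0.168 ] -9.625843252576221 0.003072900142367074
```

```bash
cat >> h.py <<'E'
def go(x,y,z,yaw=None):
    s=observe(); p=s['ee_pos'];w=s['tcp_rot'][2]; d=np.array([x,y,z])-p
    print('t',round(s['clock'],2),'p',p.round(4),'rpy',np.array(s['tcp_rot']).round(3),'j',np.array(s['joints']).round(2))
    for ww in ([w] if yaw is None else [w,yaw]):
        print('tool shift @yaw%.3f'%ww,(d[0]*np.cos(ww)+d[1]*np.sin(ww)).round(4),(d[0]*np.sin(ww)-d[1]*np.cos(ww)).round(4),(-d[2]).round(4))
    if yaw is not None: print('turn',-((yaw-w+np.pi)%(2*np.pi)-np.pi))
E
python3 - <<'E'
from h import *
print(pix('top',[[.47,-.42,0],[.47,-.42,.1],[.47,-.36,0]]),world('top',[(150,230),(145,270),(503,225),(525,215),(480,225)],[0]*5).round(3))
go(.444,-.0195,.24,3.198)
E
```

```text
[[472.82950152 226.15714627]
 [484.36180664 223.29083944]
 [451.45227034 225.80114582]] [[ 0.443  0.486  0.   ]
 [ 0.331  0.493  0.   ]
 [ 0.475 -0.505  0.   ]
 [ 0.504 -0.568  0.   ]
 [ 0.474 -0.44   0.   ]]
t 0.1 p [0.1599 0.6294 0.2303] rpy [-3.14  -0.     2.893] j [-1.06  0.5  -0.43  1.55  0.22  1.14 -0.21]
tool shift @yaw2.893 -0.4351 -0.559 -0.0097
tool shift @yaw3.198 -0.247 -0.6639 -0.0097
turn -0.3051580643645364
```

Call:
drive_tool:
  series:
    - [0,0,-0.03,-0.15,-1]
    - [0,0,-0.03,-0.155,-1]
    - [-0.0154,-0.0415,0,0,-1]
    - [-0.0154,-0.0415,0,0,-1]
    - [-0.0154,-0.0415,0,0,-1]
    - [-0.0154,-0.0415,0,0,-1]
    - [-0.0154,-0.0415,0,0,-1]
    - [-0.0154,-0.0415,0,0,-1]
    - [-0.0154,-0.0415,0,0,-1]
    - [-0.0154,-0.0415,0,0,-1]
    - [-0.0154,-0.0415,0,0,-1]
    - [-0.0154,-0.0415,0,0,-1]
    - [-0.0154,-0.0415,0,0,-1]
    - [-0.0154,-0.0415,0,0,-1]
    - [-0.0154,-0.0415,0,0,-1]
    - [-0.0154,-0.0415,0,0,-1]
    - [-0.0154,-0.0415,0,0,-1]
    - [-0.0154,-0.0415,0,0,-1]
  newtons: 30

```text
clock: 2.35
ee_pos: [0.4435, -0.0204, 0.2911]
tcp_rot: [3.142, -0.0, -3.085]
force: [0.9, 0.4, -0.3]
opening: 0.0852
grasp_force: 0.0
```

```bash
python3 - <<'E'
from h import *
go(.444,-.0195,.107,3.198)
E
```

```text
t 2.35 p [ 0.4435 -0.0204  0.2911] rpy [ 3.142 -0.    -3.085] j [-0.08  0.03  0.07  1.98 -0.    1.13  1.62]
tool shift @yaw-3.085 -0.0006 0.0009 0.1841
tool shift @yaw3.198 -0.0006 0.0009 0.1841
turn -5.9535475088523526e-05
```

Call:
drive_tool:
  series:
    - [0,0,0.03,0,-1]
    - [0,0,0.04,0,-1]
    - [0,0,0.04,0,-1]
    - [0,0,0.04,0,-1]
    - [0,0,0.025,0,-1]
    - [0,0,0.009,0,-1]
    - [0,0,0,0,-1]

```text
clock: 3.22
ee_pos: [0.4431, -0.0191, 0.1071]
tcp_rot: [3.142, -0.001, -3.085]
force: [0.5, 0.3, -1.0]
opening: 0.0853
grasp_force: 0.0
```

```bash
python3 - <<'E'
from h import *
go(.444,-.0195,.107,3.198)
a=snap('side','s1.png')[150:310,200:340]; b=snap('top','t1.png')[180:260,270:390]
a=cv2.resize(a,(525,600),interpolation=2)
cv2.imwrite('pics/s1c.png',a[:,:,::-1])
E
```

```text
t 3.23 p [ 0.4431 -0.0191  0.1071] rpy [ 3.142e+00 -1.000e-03 -3.085e+00] j [-0.07  0.29  0.07  2.17 -0.03  0.68  1.64]
tool shift @yaw-3.085 -0.0008 -0.0005 0.0001
tool shift @yaw3.198 -0.0008 -0.0005 0.0001
turn -0.000162915826926735
```

View pics/s1c.png

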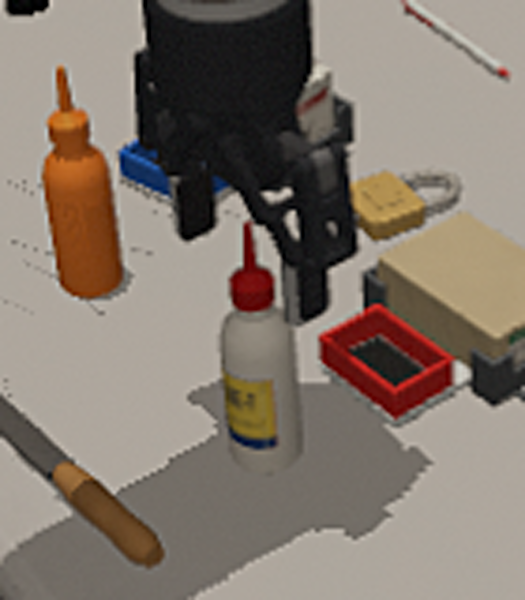

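The side crop shows the open finger tips at (195,235) and (308,318). The red collar at (252,287) lies between them, so I'll close.

Call:
drive_tool:
  series:
    - [0,0,0,0,-0.5]
    - [0,0,0,0,0]
    - [0,0,0,0,0.4]
    - [0,0,0,0,0.7]
    - [0,0,0,0,1]
    - [0,0,0,0,1]
    - [0,0,0,0,1]
    - [0,0,0,0,1]
  newtons: 40

```text
clock: 4.32
ee_pos: [0.4438, -0.019, 0.1077]
tcp_rot: [3.141, 0.001, -3.085]
force: [-1.6, -0.1, 6.3]
opening: 0.0249
grasp_force: 39.2
```

Call:
drive_tool:
  series:
    - [0,0,-0.01,0,1]
    - [0,0,-0.02,0,1]
    - [0,0,-0.02,0,1]
    - [0,-0.01,0,0,1]
    - [0,-0.02,0,0,1]
    - [0,-0.03,0,0,1]
    - [0,-0.035,0,0,1]
    - [0,-0.035,0,0,1]
    - [0,-0.035,0,0,1]
    - [0,-0.035,0,0,1]
    - [0,-0.035,0,0,1]
    - [0,-0.035,0,0,1]
    - [0,-0.035,0,0,1]
    - [0,-0.035,0,0,1]
    - [-0.003,-0.03,0,0,1]
    - [0,-0.02,0,0,1]
    - [0,-0.01,0,0,1]
    - [0,0,0,0,1]

```text
clock: 6.58
ee_pos: [0.4683, -0.4184, 0.1568]
tcp_rot: [3.141, -0.001, -3.086]
force: [-0.1, 0.2, -1.4]
opening: 0.0253
grasp_force: 39.5
```

```bash
python3 - <<'E'
from h import *
go(.47,-.42,.1077,3.198); print(observe()['force'])
a=snap('side','s2.png'); snap('top','t2.png')
a=cv2.resize(a[150:400,280:640],(800,556),interpolation=2)
cv2.imwrite('pics/s2c.png',a[:,:,::-1])
E
```

```text
t 6.58 p [ 0.4683 -0.4184  0.1568] rpy [ 3.141e+00 -1.000e-03 -3.086e+00] j [ 0.51  0.51  0.23  1.69 -0.14  0.95  2.43]
tool shift @yaw-3.086 -0.0016 -0.0017 0.0491
tool shift @yaw3.198 -0.0016 -0.0017 0.0491
turn -0.0007768973345694263
[-0.06493244  0.24561179 -1.35560489]
```

View pics/s2c.png

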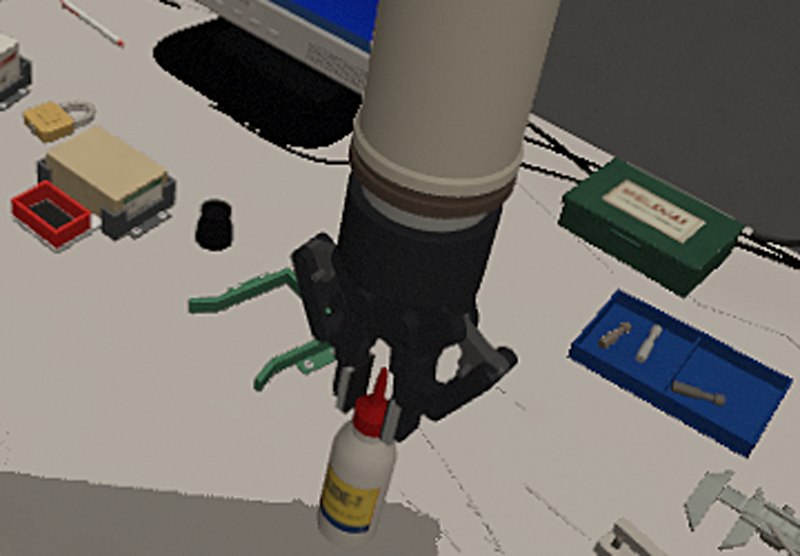

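The bottle hangs upright in the grip at (360,470), and nothing lies below it. I'll lower it now.

Call:
drive_tool:
  series:
    - [0,0,0.015,0,1]
    - [0,0,0.02,0,1]
    - [0,0,0.008,0,1]
    - [0,0,0.004,0,1]
    - [0,0,0.002,0,1]
    - [0,0,0,0,1]
    - [0,0,0,0,1]

```text
clock: 7.55
ee_pos: [0.4691, -0.4186, 0.1088]
tcp_rot: [-3.141, 0.001, -3.085]
force: [-1.3, -0.5, 0.2]
opening: 0.0253
grasp_force: 39.4
```

Call:
drive_tool:
  series:
    - [0,0,0.001,0,1]
    - [0,0,0,0,1]
    - [0,0,0,0,0.8]
    - [0,0,0,0,0.6]
    - [0,0,0,0,0.3]
    - [0,0,0,0,0]
    - [0,0,0,0,-0.5]
    - [0,0,0,0,-1]
    - [0,0,0,0,-1]
    - [0,0,-0.02,0,-1]
    - [0,0,-0.04,0,-1]
    - [0,0,-0.04,0,-1]
    - [0,0,-0.02,0,-1]

```text
clock: 9.18
ee_pos: [0.4699, -0.4195, 0.2318]
tcp_rot: [-3.138, 0.004, -3.086]
force: [0.4, 0.4, 0.4]
opening: 0.0854
grasp_force: 0.0
```

```bash
python3 - <<'E'
from h import *
go(.528,-.013,.10,3.198)
a=snap('side','s3.png')[150:400,280:640]; b=snap('top','t3.png')[140:260,270:520]
a=cv2.resize(a,(560,389),interpolation=2);b=cv2.resize(b,(800,384),interpolation=2)[:, :]
b=cv2.resize(b,(560,205*1),interpolation=3) if 0 else cv2.resize(b,(437,210))
c=np.zeros((600,560,3),np.uint8);c[:389]=a;c[389:599,:437]=b
cv2.imwrite('pics/s3c.png',c[:,:,::-1])
E
```

```text
t 9.18 p [ 0.4699 -0.4195  0.2318] rpy [-3.138  0.004 -3.086] j [ 0.5   0.43  0.25  1.63 -0.12  1.09  2.41]
tool shift @yaw-3.086 -0.0807 0.4027 0.1318
tool shift @yaw3.198 -0.0809 0.4026 0.1318
turn -0.0004080919739646305
```

View pics/s3c.png

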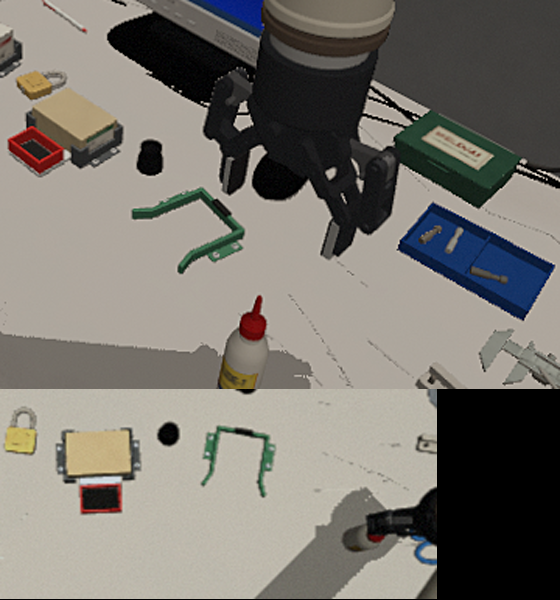

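The bottle stands upright at (240,350), released. Next I'll go above the red cup with the fingers part closed.

Call:
drive_tool:
  series:
    - [0,0.01,0,0,0.45]
    - [-0.005,0.025,0,0,0.45]
    - [-0.006,0.03,0,0,0.45]
    - [-0.007,0.035,0,0,0.45]
    - [-0.007,0.035,0,0,0.45]
    - [-0.007,0.035,0,0,0.45]
    - [-0.007,0.035,0,0,0.45]
    - [-0.007,0.035,0,0,0.45]
    - [-0.007,0.035,0.01,0,0.45]
    - [-0.007,0.035,0.03,0,0.45]
    - [-0.007,0.035,0.03,0,0.45]
    - [-0.007,0.03,0.03,0,0.45]
    - [-0.007,0.02,0.02,0,0.45]
    - [0,0.008,0.01,0,0.45]
    - [0,0,0,0,0.45]
    - [0,0,0,0,0.45]
  newtons: 20

```text
clock: 11.28
ee_pos: [0.5272, -0.0126, 0.0979]
tcp_rot: [-3.141, 0.001, -3.087]
force: [-0.0, -0.2, -0.0]
opening: 0.0234
grasp_force: 0.0
```

```bash
python3 - <<'E'
from h import *
go(.528,-.013,.045,3.198)
print(observe()['opening'])
E
```

```text
t 11.28 p [ 0.5272 -0.0126  0.0979] rpy [-3.141e+00  1.000e-03 -3.087e+00] j [-0.08  0.43  0.07  1.98 -0.04  0.73  1.64]
tool shift @yaw-3.087 -0.0008 -0.0004 0.0529
tool shift @yaw3.198 -0.0008 -0.0004 0.0529
turn -0.001636209096428587
0.023439470760728866
```

Call:
drive_tool:
  series:
    - [-0.001,0,0.02,0,0.6]
    - [0,0,0.03,0,0.6]
    - [0,0,0.012,0,0.6]
    - [0,0,0,0,0.6]

```text
clock: 11.78
ee_pos: [0.5277, -0.0121, 0.0352]
tcp_rot: [-3.141, -0.001, -3.086]
force: [0.9, -0.3, -0.2]
opening: 0.0173
grasp_force: 0.0
```

```bash
python3 - <<'E'
from h import *
go(.528,-.013,.011,3.198)
print(observe()['opening'])
a=snap('side','s4.png')[190:270,270:370]
cv2.imwrite('pics/s4c.png',cv2.resize(a,(750,600),interpolation=2)[:,:,::-1])
E
```

```text
t 11.78 p [ 0.5277 -0.0121  0.0352] rpy [-3.141e+00 -1.000e-03 -3.086e+00] j [-0.08  0.54  0.06  2.   -0.05  0.61  1.64]
tool shift @yaw-3.086 -0.0003 -0.0009 0.0242
tool shift @yaw3.198 -0.0003 -0.0009 0.0242
turn -0.001207699201614787
0.017317845061057806
```

View pics/s4c.png

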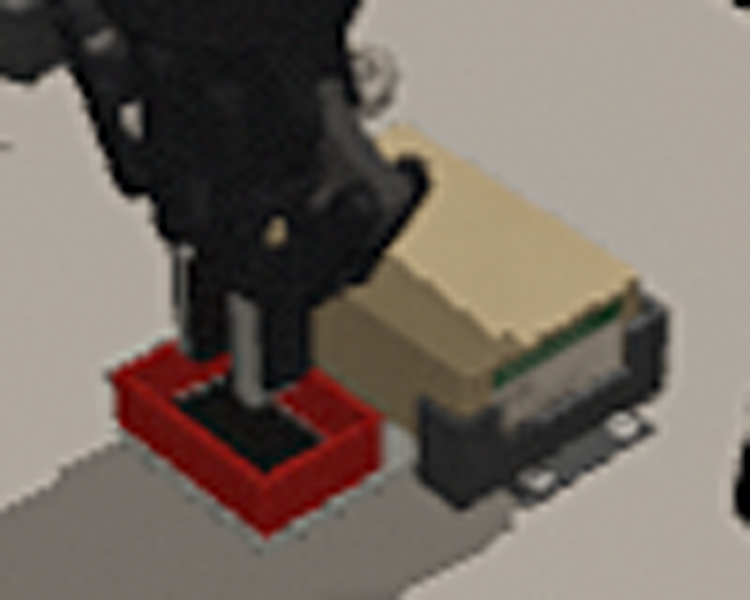

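```bash
python3 - <<'E'
from h import *
p=np.array([.5277,-.0121]);c,s=np.cos(.056),np.sin(.056);R=np.array([[c,-s],[s,c]])
q=lambda o,z,c0=p: np.r_[c0+R@np.array(o),z]
P=[q(o,z) for z in(.036,.039) for o in((-.011,-.023),(.011,-.023),(-.011,-.009))]
u=pix('side',P);print(((u-[270,190]+.5)*7.5-.5).round(0))
cc=np.array([.528,-.013])
C=[q(o,.026,cc) for o in((-.022,-.033),(.022,-.033),(-.022,.033),(.022,.033))]
print(((pix('side',C)-[270,190]+.5)*7.5-.5).round(0))
E
```

```text
[[262. 418.]
 [325. 383.]
 [229. 393.]
 [262. 409.]
 [324. 375.]
 [229. 384.]]
[[258. 484.]
 [382. 413.]
 [107. 366.]
 [229. 301.]]
```

The crop shows the finger tips over the cup opening (near tip at 265,405; rim corners at 110,378, 265,478 and 380,415). These match the projected model within 1–2 mm, so I'll descend.

Call:
drive_tool:
  series:
    - [0,-0.001,0.01,0,0.6]
    - [0,0,0.008,0,0.6]
    - [0,0,0.004,0,0.6]
    - [0,0,0.001,0,0.6]
    - [0,0,0,0,0.6]

```text
clock: 12.45
ee_pos: [0.5281, -0.0123, 0.0123]
tcp_rot: [3.142, -0.0, -3.085]
force: [0.4, 0.8, 0.7]
opening: 0.0171
grasp_force: 0.0
```

Call:
drive_tool:
  series:
    - [0,0,0,0,0.45]
    - [0,0,0,0,0.35]
    - [0,0,0,0,0.25]
    - [0,0,0,0,0.2]
    - [0,0,0,0,0.2]
  newtons: 20

```text
clock: 13.08
ee_pos: [0.5282, -0.0123, 0.0123]
tcp_rot: [3.142, 0.0, -3.085]
force: [1.1, 0.1, -0.7]
opening: 0.0319
grasp_force: 19.5
```

Call:
drive_tool:
  series:
    - [0.004,0,0,0,0.2]
    - [0.006,0,0,0,0.2]
    - [0.008,0,0,0,0.2]
    - [0.008,0,0,0,0.2]
    - [0.008,0,0,0,0.2]
    - [0,0,0,0,0.2]

```text
clock: 13.82
ee_pos: [0.4925, -0.0144, 0.0123]
tcp_rot: [3.141, -0.002, -3.086]
force: [-0.9, -0.3, 2.4]
opening: 0.0323
grasp_force: 20.1
```

Call:
drive_tool:
  series:
    - [0.006,0,0,0,0.2]
    - [0.008,0,0,0,0.2]
    - [0.008,0,0,0,0.2]
    - [0.008,0,0,0,0.2]
    - [0.008,0,0,0,0.2]
    - [0.008,0,0,0,0.2]
    - [0.008,0,0,0,0.2]
    - [0.006,0,0,0,0.2]
    - [0,0,0,0,0.2]

```text
clock: 14.95
ee_pos: [0.4329, -0.0177, 0.0122]
tcp_rot: [3.141, -0.002, -3.085]
force: [-1.9, 0.4, 6.1]
opening: 0.0319
grasp_force: 20.3
```

```bash
python3 - <<'E'
from h import *
np.set_printoptions(precision=4,suppress=True)
# plan: plate lateral move to front of dock then in. dock est.
d=np.array([.6015,-.234]);a=-.169;ux=np.array([np.cos(a),np.sin(a)])
print('home cup',d-.066*ux,'pre-entry cup (tail at -66)',d+(-.066-.102)*ux)
go(*(d-.168*ux),.0123,np.pi-.169)
a_=snap('side','s5.png')[180:350,240:460]
cv2.imwrite('pics/s5c.png',cv2.resize(a_,(770,595),interpolation=2)[:,:,::-1]); snap('top','t5.png')
E
```

```text
home cup [ 0.5364 -0.2229] pre-entry cup (tail at -66) [ 0.4359 -0.2057]
t 14.95 p [ 0.4329 -0.0177  0.0122] rpy [ 3.141 -0.002 -3.085] j [-0.06  0.47  0.05  2.22 -0.05  0.45  1.66]
tool shift @yaw-3.085 0.0075 -0.1879 -0.0001
tool shift @yaw2.973 -0.0346 -0.1849 -0.0001
turn 0.22512440822345603
```

View pics/s5c.png

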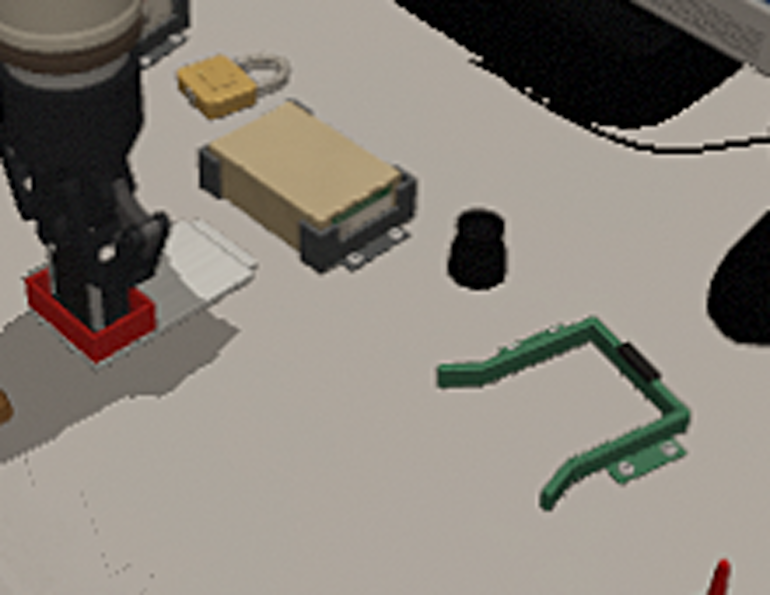

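The carton sits flat in its cradle, and the plate is out flat with its tail edge at (220,245), clear of the posts. I'll carry it sideways towards the dock.

Call:
drive_tool:
  series:
    - [0.001,-0.005,0,0,0.2]
    - [0.001,-0.01,0,0,0.2]
    - [0,-0.015,0,0,0.2]
    - [0,-0.015,0,0,0.2]
    - [0,-0.015,0,0,0.2]
    - [0,-0.01,0,0.05,0.2]
    - [0,-0.01,0,0.06,0.2]
    - [0,-0.01,0,0.06,0.2]
    - [0,-0.01,0,0.055,0.2]
    - [0,0,0,0,0.2]

```text
clock: 16.3
ee_pos: [0.4344, -0.1192, 0.0123]
tcp_rot: [-3.14, 0.0, 2.97]
force: [0.7, -1.8, 2.7]
opening: 0.0319
grasp_force: 20.2
```

```bash
python3 - <<'E'
from h import *
d=np.array([.6015,-.234]);a=-.169;ux=np.array([np.cos(a),np.sin(a)])
go(*(d-.172*ux),.0123,np.pi-.169); print(observe()['force'],observe()['opening'])
E
```

```text
t 16.3 p [ 0.4344 -0.1192  0.0123] rpy [-3.14  0.    2.97] j [ 0.12  0.49  0.1   2.19 -0.11  0.46  1.7 ]
tool shift @yaw2.970 -0.0123 -0.085 -0.0
tool shift @yaw2.973 -0.012 -0.085 -0.0
turn -0.0028444473584929852
[ 0.666811   -1.80122685  2.65622044] 0.03188861718098104
```

Call:
drive_tool:
  series:
    - [0,-0.006,0,0,0.2]
    - [0,-0.012,0,0,0.2]
    - [0,-0.015,0,0,0.2]
    - [0,-0.015,0,0,0.2]
    - [0,-0.015,0,0,0.2]
    - [0,-0.012,0,0,0.2]
    - [-0.003,-0.007,0,0,0.2]
    - [-0.006,-0.003,0,-0.003,0.2]
    - [0,0,0,0,0.2]

```text
clock: 17.42
ee_pos: [0.4259, -0.2024, 0.0121]
tcp_rot: [3.14, -0.006, 2.975]
force: [-7.2, 3.1, 14.7]
opening: 0.0319
grasp_force: 21.5
```

```bash
python3 - <<'E'
from h import *
d=np.array([.6015,-.234]);a=-.169;ux=np.array([np.cos(a),np.sin(a)])
go(*(d-.066*ux),.0123,np.pi-.169); print(observe()['force'],observe()['opening'])
a_=snap('side','s6.png')[215:335,300:460];b=snap('top','t6.png')[150:250,350:450]
c=np.zeros((600,800,3),np.uint8);c[:330,:440]=cv2.resize(a_,(440,330),interpolation=2);c[230:590,440:800]=cv2.resize(b,(360,360),interpolation=2)
cv2.imwrite('pics/c6.png',c[:,:,::-1])
E
```

```text
t 17.43 p [ 0.4259 -0.2024  0.0121] rpy [ 3.14  -0.006  2.975] j [ 0.31  0.52  0.1   2.13 -0.1   0.5   1.88]
tool shift @yaw2.975 -0.1124 -0.0019 -0.0002
tool shift @yaw2.973 -0.1124 -0.0016 -0.0002
turn 0.0025709000404123827
[-7.2010616   3.10242549 14.71243925] 0.031947791012393534
```

View pics/c6.png

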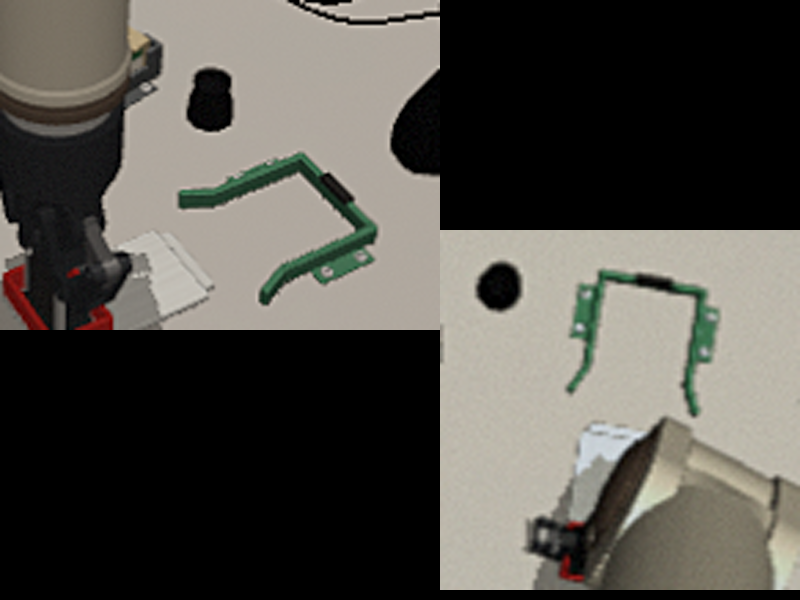

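The side view shows the plate flat in front of the dock mouth. The top view shows its visible tail-left corner at (585,425), just outside the flares at (570,388) and (693,412). I'll check lateral alignment with numbers.

```bash
python3 - <<'E'
from h import *
np.set_printoptions(precision=4,suppress=True)
f=lambda L:[(350+(u-440+.5)/3.6-.5,150+(v-230+.5)/3.6-.5) for u,v in L]
P=np.r_[world('top',f([(583,425),(644,433),(570,500)]),[.006]*3),world('top',f([(570,390),(694,413),(601,271),(706,290)]),[.014]*4)][:,:2]
a=-.168;c,s=np.cos(a),np.sin(a);R=np.array([[c,-s],[s,c]])
print((P-[.6021,-.232])@R*1000)
s=observe();print((np.array(s['ee_pos'])[:2]-[.6021,-.232])@R*1000,(np.array(s['ee_pos'])[:2]-[.6015,-.234])@R*1000)
# side view tail corner (213,292)-> local
q=lambda L:[(300+(u+.5)/2.75-.5,215+(v+.5)/2.75-.5) for u,v in L]
S=np.r_[world('side',q([(213,290),(150,236)]),[.006]*2),world('side',q([(302,155),(376,232)]),[.014]*2),world('side',q([(180,195),(265,297)]),[.014]*2)][:,:2]
print((S-[.6021,-.232])@R*1000)
E
```

```text
[[ -80.6411   33.5064]
 [ -78.07    -14.1537]
 [-140.0647   33.6138]
 [ -56.6981   48.793 ]
 [ -56.7146  -48.5849]
 [  40.6072   40.7046]
 [  40.8272  -42.5556]]
[-178.7159   -0.262 ] [-178.4588    1.8102]
[[-80.8604 -32.6322]
 [-91.4893  27.0087]
 [ 39.6359  34.9313]
 [ 37.5999 -49.1192]
 [-57.6889  43.2724]
 [-59.7575 -58.9011]]
```

Call:
drive_tool:
  series:
    - [0,0,-0.001,0,0.2]
    - [0,0,0,0,0.2]

```text
clock: 17.77
ee_pos: [0.429, -0.2035, 0.0131]
tcp_rot: [-3.141, -0.0, 2.975]
force: [-0.4, -0.2, -1.2]
opening: 0.0318
grasp_force: 20.6
```

Call:
drive_tool:
  series:
    - [-0.005,-0.001,0,0,0.2]
    - [-0.01,0,0,0,0.2]
    - [-0.01,0,0,0,0.2]
    - [-0.01,0,0,0,0.2]
    - [-0.01,0,0,0,0.2]
    - [-0.005,0,0,0,0.2]
    - [0,0,0,0,0.2]

```text
clock: 18.65
ee_pos: [0.4788, -0.2121, 0.0132]
tcp_rot: [-3.142, 0.0, 2.976]
force: [0.4, 0.7, -1.3]
opening: 0.032
grasp_force: 20.6
```

Call:
drive_tool:
  series:
    - [-0.006,0,0,0,0.2]
    - [-0.008,0,0,0,0.2]
    - [-0.008,0,0,0,0.2]
    - [-0.008,0,0,0,0.2]
    - [-0.008,0,0,0,0.2]
    - [-0.008,0,0,0,0.2]
    - [-0.004,0,0,0,0.2]
    - [-0.004,0,0,0,0.2]
    - [0,0,0,0,0.2]

```text
clock: 19.77
ee_pos: [0.5319, -0.221, 0.0133]
tcp_rot: [-3.142, 0.0, 2.976]
force: [-0.1, 0.1, -0.8]
opening: 0.0321
grasp_force: 20.6
```

Expected cup position when home is about (0.5364, -0.2229). I'll feel for the stop.

Call:
drive_tool:
  series:
    - [-0.002,0,0,0,0.2]
    - [-0.002,0,0,0,0.2]
    - [0,0,0,0,0.2]

```text
clock: 20.15
ee_pos: [0.5358, -0.2217, 0.0133]
tcp_rot: [-3.142, 0.0, 2.976]
force: [0.2, 0.0, -1.1]
opening: 0.032
grasp_force: 20.6
```

Call:
drive_tool:
  series:
    - [-0.002,0,0,0,0.2]
    - [-0.002,0,0,0,0.2]
    - [0,0,0,0,0.2]

```text
clock: 20.52
ee_pos: [0.5373, -0.2218, 0.0125]
tcp_rot: [3.141, -0.004, 2.975]
force: [-4.6, 1.9, 1.0]
opening: 0.0324
grasp_force: 20.7
```

Call:
drive_tool:
  series:
    - [-0.002,0,0,0,0.2]
    - [-0.002,0,0,0,0.2]
    - [0,0,0,0,0.2]
    - [0,0,0,0,0.2]

```text
clock: 21.02
ee_pos: [0.5374, -0.2217, 0.0122]
tcp_rot: [3.14, -0.011, 2.975]
force: [-14.2, 3.0, 8.9]
opening: 0.0318
grasp_force: 21.2
```

Call:
drive_tool:
  series:
    - [0.003,0,0,0,0.2]
    - [0.0025,0,0,0,0.2]
    - [0,0,0,0,0.3]
    - [0,0,0,0,0.45]
    - [0,0,0,0,0.6]
    - [0,0,0,0,0.6]
    - [0,0,0,0,0.6]

```text
clock: 21.9
ee_pos: [0.5381, -0.2221, 0.0133]
tcp_rot: [-3.142, 0.0, 2.976]
force: [0.6, -0.1, -1.0]
opening: 0.0172
grasp_force: 0.0
```

Call:
drive_tool:
  series:
    - [0,0,-0.008,0,0.6]
    - [0,0,-0.012,0,0.6]
    - [0,0,-0.03,0,0.6]
    - [0,0,-0.05,0,0.6]
    - [0,0,-0.05,0,0.6]
    - [0,0,-0.05,0,0.6]
    - [0.03,0.01,-0.02,0,0.6]
    - [0.03,0.03,0,0,0.6]
    - [0.03,0.04,0,0,0.6]
    - [0.01,0.05,0,0,0.6]
    - [0,0.05,0,0,0.6]
    - [0,0.05,0,0,0.6]
    - [0,0.05,0,0,0.6]
    - [0,0.05,0,0,0.6]
    - [0,0.05,0,0,0.6]
    - [0,0.05,0,0,0.6]
    - [0,0.04,0,0,0.6]
    - [0,0.02,0,0,0.6]
    - [0,0,0,0,0.6]

```text
clock: 24.28
ee_pos: [0.52, 0.2784, 0.2335]
tcp_rot: [3.142, 0.0, 2.978]
force: [-0.2, -0.4, -0.0]
opening: 0.0172
grasp_force: 0.0
```

```bash
python3 - <<'E'
from h import *
np.set_printoptions(precision=4,suppress=True)
print(observe()['ee_pos'],observe()['clock'])
t=snap('top','t9.png');s=snap('side','s9.png')
for n,im in(('top',t),('side',s)):
    h=cv2.cvtColor(im,cv2.COLOR_RGB2HSV)
    m=(((h[...,0]<8)|(h[...,0]>172))&(h[...,1]>140)&(h[...,2]>70)).astype(np.uint8)
    N,l,st,c=cv2.connectedComponentsWithStats(m)
    for i in range(1,N):
        if st[i,4]<15: continue
        w=world(n,[c[i]],[.026])[0]
        if not(.3<w[0]<.75 and -.6<w[1]<.3):continue
        y,x=np.nonzero(l==i);P=world(n,np.c_[x,y].astype(float),[.026]*len(x))[:,:2]
        print(n,st[i],c[i],w,cv2.minAreaRect((P*1000).astype(np.float32)))
# carton: tan blob in top before/after
for f in('top0','t9'):
    h=cv2.cvtColor(cv2.imread(f'pics/{f}.png'),cv2.COLOR_BGR2HSV)[150:200,295:360].astype(int)
    m=(abs(h[...,0]-18)<8)&(h[...,1]>70);y,x=np.nonzero(m);pts=np.c_[x+295,y+150].astype(float)
    P=world('top',pts,[.042 if f=='top0' else .036]*len(pts))[:,:2]
    print(f,len(x),P.mean(0),cv2.minAreaRect((P*1000).astype(np.float32)))
# expected home rim centre
print('expect cup local -66 ->',np.array([.6021,-.232])-.066*np.array([np.cos(-.168),np.sin(-.168)]))
E
```

```text
[0.52   0.2784 0.2335] 24.275
top [390 191  26  19 130] [401.9923 200.3923] [ 0.5358 -0.2179  0.026 ] ((536.4127807617188, -219.95083618164062), (65.79407501220703, 43.61930847167969), 81.4136962890625)
top [481 219  10   9  52] [484.7308 222.6731] [ 0.4781 -0.4452  0.026 ] ((479.25872802734375, -446.70025634765625), (21.018341064453125, 23.91193389892578), 44.815467834472656)
side [357 284  39  38 640] [375.7844 302.6156] [ 0.5299 -0.2315  0.026 ] ((531.1638793945312, -229.8228302001953), (77.42584991455078, 52.41153335571289), 80.67337036132812)
side [435 340  16  29 284] [442.6655 357.3803] [ 0.5318 -0.384   0.026 ] ((537.4093627929688, -378.8196105957031), (57.466495513916016, 23.699052810668945), 41.34095001220703)
top0 926 [ 0.5965 -0.0064] ((585.6456298828125, -7.582298278808594), (91.9494857788086, 102.82691955566406), 4.504837989807129)
t9 922 [ 0.5945 -0.0069] ((594.1029052734375, -6.9913787841796875), (71.85758209228516, 102.82124328613281), 4.5049285888671875)
expect cup local -66 -> [ 0.537 -0.221]
```

The plate's rim centre is within 1 mm of the home pose. The carton is seated and the bottle is upright, with its cap at pixel (485,223) where predicted. I'm handing in.

```bash
python3 -c "
from cell import order
print(order.job_done())"
```

```text
the job is handed in; nothing more can be done
None
```

I set the bottle aside upright, drew the red plate out so the carton settled flat in its cradle, slid the plate home against the dock stop, and handed the job in at about 24 s; no verdict was returned.

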